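# Hang the green sign by the jar batch

## Task

This batch of jars is ready: take the green sign out of its holder and hang it by its keyhole on the brass screw of the grey metal sign stand, passing the round hole over the screw head and then sliding the sign down so the screw sits fully home in the narrow slot, and let go. Leave the red sign in its holder and the loose jar where it is.

Things in the scene. Friction and masses are not known exactly. Their poses are not given: they have to be found in the camera images.
- green_sign_mid (a point): Centre of the upright loose green board, 8 mm thick (x), 80 wide (y), 185 tall (z), faces alike, 0.13-0.25 kg. Wooden bar along its top, 14 mm thick, 25 tall: pinch its upper half from above, across x. Keyhole right through, on the middle line: 40 mm hole centred 12.5 mm below this point, funnelling up into a 12 mm slot that ends 27.5 mm above it. Stands in a fixed holder: lift 40 mm to free.
- screw (a point): Mid-shank of the brass screw on a fixed upright panel, 150 mm above the counter. x: level, out along the screw to its head, away from the robot. Shank 6 mm thick; panel face 8 mm behind this point, head (20 mm wide) 8 to 13 mm in front. Panel 100 mm wide, 8 thick, top 12 mm above this point. A hung sign lies across the screw, either way round, its centre 24.5 mm below this point.
- red_sign_mid (a point): Centre of the red sign, a bystander with a white bar mark, else like the green one (white tick). Each stands in its own grey holder fixed to the counter: an 11 mm wide slot, open at the top and both ends, floor 10 mm and rim 48 mm above the counter; the holder is 60 mm by 70 mm.
- jar_mid (a point): Centre of the small loose lidded glass jar of cream-coloured preserve, 60 mm in diameter, 58 mm tall, standing on the counter. A bystander.

How it is judged:
On the way, in this order (a step that is already met when the one before it is completed fails the run):
1. the green sign is lifted out of its holder (height (world z) of green_sign_mid above 0.142 m), for 0.1 s.
2. the screw head is through the round hole of the green sign (x of green_sign_mid in the frame of screw between -0.009 and 0.009 m and y of green_sign_mid in the frame of screw between -0.016 and 0.016 m and z of green_sign_mid in the frame of screw between -0.015 and 0.03 m), for 0.05 s.
At the end, for the whole second after the job is handed in: The green sign hangs at rest, its centre 19 to 32 mm below the screw and within 12 mm of it sideways and along the screw, within 15 degrees of upright and 20 degrees of the stand's facing; the red sign and the jar are within 30 mm of where they started (x of green_sign_mid in the frame of screw between -0.012 and 0.012 m and y of green_sign_mid in the frame of screw between -0.012 and 0.012 m and z of green_sign_mid in the frame of screw between -0.032 and -0.019 m and angle between green_sign_mid's own z axis and vertical below 0.26 rad and angle between the x axis of green_sign_mid and the x axis of screw, either way round below 0.35 rad and linear speed of green_sign below 0.03 m/s and distance of each of red_sign_mid, jar_mid from where it was at the start of the episode below 0.03 m); the robot touches nothing.
It fails at once if the red sign is disturbed (moved 30 mm) (distance of red_sign_mid from where it was at the start of the episode above 0.03 m).
It fails at once if the loose jar is disturbed (moved 30 mm) (distance of jar_mid from where it was at the start of the episode above 0.03 m).
It also fails if it takes over 45 s, if anything falls off the work surface, if the arm or the gripper's body presses on something with over 40 N, if the wrist force passes 120 N, or if a joint passes its speed limit or range.

## Robot

A 6-joint arm with a two-finger parallel gripper is mounted at the origin on the work surface. World frame = base frame: x ahead of the robot, y to its left, z up, the work surface at z = 0. Lengths are in m, angles in rad, forces in N, time in s.
With the tool pointing down it reaches from about 0.25 to 0.775 m from the base axis. Payload 4 kg.
Tool frame: the origin (TCP) lies on the centre line of the jaws, within the pads' length; the fingertips stand 17 mm ahead of it and the grasp point (between the pads) lies 2 mm behind it; z points along the fingers, y is the line along which they close (so a half turn about z gives the same grasp; the last joint's range is limited). The gripper opens to 94 mm and grips with 3 to 60 N. Pads are 16 mm wide; open, the fingers measure 119 mm over their backs; the gripper's body (75 mm by 177 mm) begins 78 mm behind the grasp point.
Start: joints at [1.091, 0.087, 1.371, -0, 1.684, -0.103], TCP at [0.202, 0.511, 0.223] pointing down, gripper open.
Joint ranges: [-3.1, 3.1], [-0.76, 2.03], [0.27, 2.55], [-1.08, 4.22], [0.17, 2.65], [-2.57, 2.57]. Speed limits (rad/s): [2.79, 2.79, 3.14, 3.14, 3.14, 3.14].

## Interface

Orientations are given as [roll, pitch, yaw] about the fixed x, y, z axes, in that order (R = Rz(yaw) Ry(pitch) Rx(roll)).
In Python, from bench import robot gives the robot as it stands.
- The arm moves only by the tool servo_tool, never from a script. Its argument "plan" is a list of rows, each a list of 7 numbers: the shift along the tool's x, y, z normalised to -1 to 1, where 1 is 0.1 m, then the turn, a rotation vector about the tool's x, y, z normalised to -1 to 1, where 1 is pi/2 rad, then the finger opening in mm, from 0 to 94. In form: [[x, y, z, ax, ay, az, gripper], ...]. A call has 1 to 12 rows; each row is the pose to reach, as a shift and turn from the pose commanded when the call began, along the tool's axes at that moment; what a row does not reach only later rows make up. A row lasts 1/12 s, in which the tool goes at most 41.7 mm and 7.16 degrees, less where a joint would pass 70% of its speed; a pose out of reach is approached as far as the arm can. A call with a number of a shift or a turn outside -1 to 1 is refused whole. A call with a gripper value outside its range is refused whole. The fingers move at their own pace and stop on an object; the grip force is fixed at half the most. Time passes only in rows, so rows that repeat a pose let the fingers close. It gives the time, the measured TCP pose, the force, the opening and the grip force at its end, in the units of the state.
- robot.get_obs(): the state, without advancing time (a new reading comes with each control period).
- robot.snapshot(name): name is "scene" or "top"; returns the picture (420x560x3 uint8, red, green, blue); there is no depth.
- robot.camera_params(name): a dict with "camera_matrix" (3x3 intrinsics, pixels), "rvec" (rotation vector, rad) and "tvec" (3), from world to camera coordinates, as OpenCV has them. Camera axes: x right, y down, z forward; pixel columns grow to the right and rows downward; lengths in m; the calibration is good to about 2 mm. A picture is of the moment at which its call begins. camera_params takes no time and is no camera call.
- robot.close_job(): hands the job in; it is judged then, once.
Trained networks look in the newest picture that a camera, given by its name, has taken for a name from the list of things; names that differ only in an ending like _2 or _b are one class to them, and where a whole thing is asked for, a point or a joint stands for the part that bears it (a point fixed in the world has none). Each returns a list of dicts, best first, with "conf" (0 to 1); they miss things now and then, are a little off and sometimes report something else, mostly with a low value. They report only what shows in the picture. A call takes as long as a camera call.
- robot.find_in(thing, camera): "extent" ([centre column, centre row, width, height] in pixels, round what is visible of it).
The state is a dict: "time": time; "joint_positions": joint angles; "qvel": joint speeds; "joint_torque": joint torques, N m; "tool_pos": TCP position; "ee_rot": TCP orientation; "wrist_force": force on the tool from outside, world axes, zero at the start; "wrist_torque": the same for the moment, N m; "width": finger opening in m; "finger_force": force on a finger pad.
Only numpy, scipy, OpenCV 4.12 (cv2) and the standard library are available. Lean on these libraries where they do the work, as an engineer would, in place of code of your own. Each camera call takes 0.05 s, during which the arm holds its last target. There are 200 camera calls.

## Working session

There is one attempt and no reset: what is moved stays moved. The work goes in short steps, Python scripts to look and compute and a tool call to move; the robot and the scene stay as the last step left them, time stands still between calls to the robot, and variables do not carry over. Pictures are saved under pics/ and viewed, at most 10 in all, crops included, and the job is handed in when it is done.

Besides the shell and the picture viewer there is one more tool, called after "Emit:" as name(argument=value, ...), one argument or row to a line, values as JSON. servo_tool: Moves the arm, as the interface text tells. Scaled input: -1 to 1 covers 0.1 m each way for a shift and pi/2 rad each way for a turn. Its arguments: {"type":"object","properties":{"plan":{"type":"array","items":{"type":"array","items":{"type":"number"}}}},"required":["plan"]}

```bash
mkdir -p pics
python3 - <<'E'
from bench import robot
import cv2
for n in("scene","top"):
    im=robot.snapshot(n); cv2.imwrite(f"pics/{n}0.png",cv2.cvtColor(im,cv2.COLOR_RGB2BGR))
    p=robot.camera_params(n); print(n,p)
    for t in("green_sign_mid","screw","red_sign_mid","jar_mid"):
        print(t,[(d['conf'],[round(float(v),1) for v in d['extent']]) for d in robot.find_in(t,n)])
o=robot.get_obs();print(o)
E
```

```text
scene {'camera_matrix': array([[395.24914216,   0.        , 278.24149488],
       [  0.        , 395.24914216, 208.81320225],
       [  0.        ,   0.        ,   1.        ]]), 'rvec': array([ 1.68303791,  2.1516091 , -0.63694192]), 'tvec': array([ 0.1532145 , -0.42412543,  1.18519961])}
green_sign_mid [(0.87, [432.2, 217.0, 71.6, 56.6])]
screw [(0.9, [302.4, 191.2, 51.9, 57.6])]
red_sign_mid [(0.91, [146.0, 185.8, 54.8, 70.0])]
jar_mid [(0.61, [298.0, 288.0, 35.7, 37.3])]
top {'camera_matrix': array([[487.20349391,   0.        , 277.26151298],
       [  0.        , 487.20349391, 204.55338405],
       [  0.        ,   0.        ,   1.        ]]), 'rvec': array([ 2.13375935, -2.14762779,  0.22461143]), 'tvec': array([-0.02126344,  0.61497212,  0.95927498])}
green_sign_mid [(0.62, [119.0, 237.4, 69.3, 26.1])]
screw [(0.74, [250.1, 254.6, 51.3, 52.6]), (0.29, [410.8, 204.9, 64.1, 28.9])]
red_sign_mid [(0.64, [410.4, 206.4, 61.1, 26.2]), (0.53, [251.9, 256.2, 54.5, 55.2])]
jar_mid [(0.92, [234.8, 161.4, 26.6, 34.2])]
{'time': 0.5, 'joint_positions': array([ 1.09094101e+00,  8.72235948e-02,  1.37073666e+00, -1.93311550e-05,
        1.68360316e+00, -1.03109400e-01]), 'qvel': array([-9.45031766e-04, -1.18025839e-03, -2.71322842e-04,  7.19452292e-05,
       -9.68730293e-04,  1.12277354e-03]), 'joint_torque': array([-6.07126240e-04, -3.39623058e+01, -3.02267933e+01,  7.16856332e-02,
        2.43698282e-02, -2.29459187e-05]), 'tool_pos': array([0.20235962, 0.51142345, 0.22247435]), 'ee_rot': array([3.14156554e+00, 2.21161932e-05, 2.76484456e+00]), 'wrist_force': array([-0.04496996,  0.13913477,  0.24668901]), 'wrist_torque': array([-0.02498941,  0.02352938,  0.01655089]), 'finger_force': 0.0, 'width': 0.09400133161548933}
```

View pics/scene0.png

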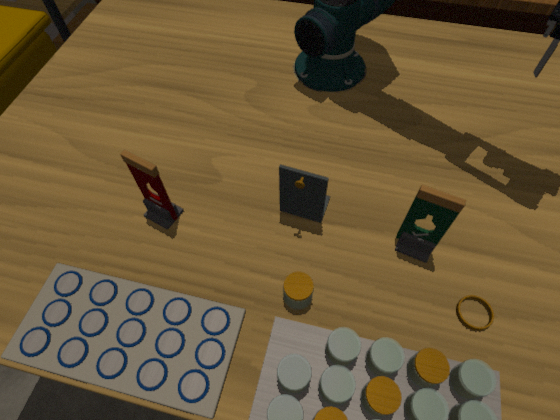

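View pics/top0.png

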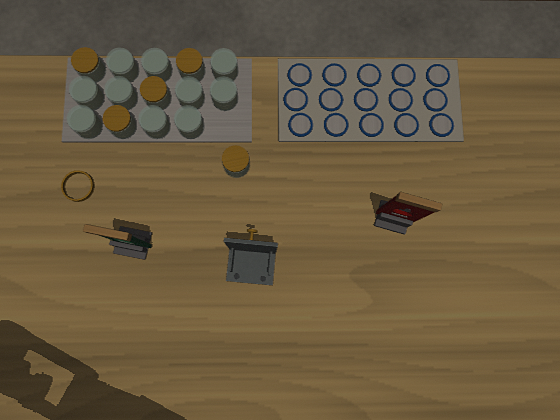

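The scene picture has the green sign at about (430,222), the screw at (300,184), the red sign at (150,188) and the jar at (298,290). In the top picture the green bar runs (83,229)–(130,236) and the screw is near (251,232). Next I'll enlarge the parts that matter.

Run:
```python
import cv2,numpy as np
s=cv2.imread("pics/scene0.png");t=cv2.imread("pics/top0.png")
def c(im,x,y,k=5): return cv2.resize(im[y:y+300//k,x:x+400//k],(400,300),interpolation=cv2.INTER_CUBIC)
f=lambda a:np.clip(a.astype(float)*1.6,0,255).astype(np.uint8)
print("scene green crop x390 y182 k=3.75; ")
cv2.imwrite("pics/c0.png",f(np.vstack([np.hstack([cv2.resize(s[182:262,380:487],(400,300),interpolation=cv2.INTER_CUBIC),c(s,260,162)]),np.hstack([c(t,80,205),c(t,210,215)])])))
```

```text
scene green crop x390 y182 k=3.75;
```

View pics/c0.png

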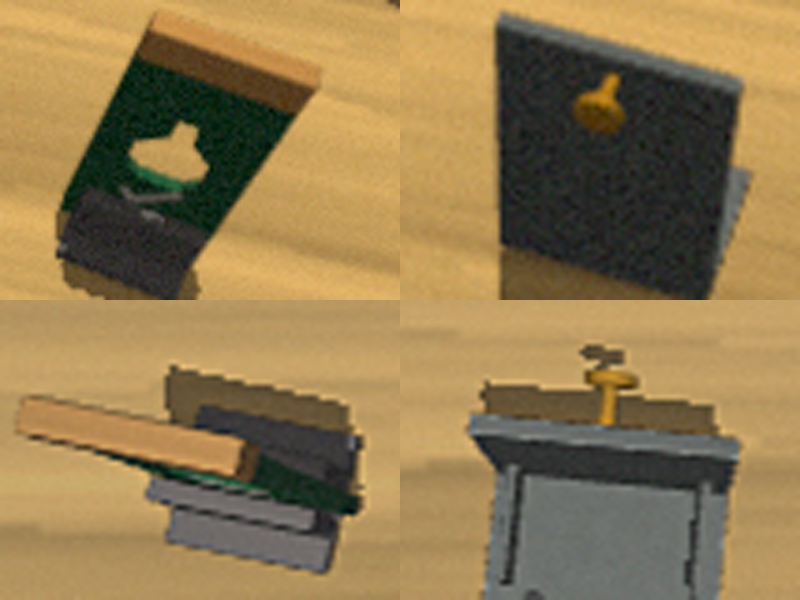

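```bash
cat > h.py <<'E'
from bench import robot
import cv2,numpy as np
from scipy.optimize import least_squares
P={n:robot.camera_params(n) for n in("scene","top")}
def proj(n,X):
    p=P[n];return cv2.projectPoints(np.array(X,float).reshape(-1,1,3),p['rvec'],p['tvec'],p['camera_matrix'],None)[0].reshape(-1,2)
def fit(obs,x0,nz=True,wz=0.002):
    # obs: list of (cam,local xyz,(u,v)); pose x,y,z(yaw); z held near x0[2]
    def r(q):
        c,s=np.cos(q[3]),np.sin(q[3]);R=np.array([[c,-s,0],[s,c,0],[0,0,1]]);o=[]
        for n,l,uv in obs:o+=list(proj(n,R@np.array(l)+q[:3])[0]-uv)
        return np.array(o+[(q[2]-x0[2])/wz])
    s=least_squares(r,x0);return s.x,r(s.x)
E
python3 - <<'E'
from h import *
sg=lambda x,y:((x+.5)/3.738-.5+380,(y+.5)/3.75-.5+182)
ss=lambda x,y:((x-400+.5)/5-.5+260,(y+.5)/5-.5+162)
tg=lambda x,y:((x+.5)/5-.5+80,(y-300+.5)/5-.5+205)
ts=lambda x,y:((x-400+.5)/5-.5+210,(y-300+.5)/5-.5+215)
h=.0925
# scene camera faces -x: image left = -y? choose sign by residual
for sy in(1,-1):
  g=[("scene",(-.007,-.04*sy,h),sg(155,10)),("scene",(-.007,.04*sy,h),sg(322,67)),
   ("scene",(.007,-.04*sy,h),sg(149,33)),("scene",(.007,.04*sy,h),sg(309,88)),
   ("top",(.007,.04*sy,h),tg(21,396)),("top",(-.007,.04*sy,h),tg(16,431)),("top",(-.007,-.04*sy,h),tg(239,475)),("top",(.007,-.04*sy,h),tg(249,437))]
  q,r=fit(g,[.4,.25,.1025,-.1]);print("green",sy,q.round(4),r.round(1))
  s=[("scene",(-.016,-.05*sy,.012),ss(501,13)),("scene",(-.016,.05*sy,.012),ss(743,76)),("scene",(-.008,-.05*sy,.012),ss(497,29)),("scene",(-.008,.05*sy,.012),ss(741,91)),
   ("top",(-.008,.05*sy,.012),ts(472,417)),("top",(-.008,-.05*sy,.012),ts(740,441)),("top",(.013,0.,.010),ts(612,371)),("scene",(.013,0,0),ss(599,116))]
  q,r=fit(s,[.4,0,.15,0]);print("screw",sy,q.round(4),r.round(1))
E
```

```text
green 1 [ 0.5433  0.2812  0.0997 -0.1917] [-0.3 -0.5  0.1 -0.3 -0.6 -0.9  2.   0.1  1.  -0.6  0.   0.2  0.  -0.3
 -0.1 -0.4 -1.4]
screw 1 [ 0.5381  0.0263  0.1476 -0.0871] [ 0.2 -0.5  0.6 -0.3 -0.3 -0.7 -0.1 -0.1 -0.2 -0.3  0.4 -0.8 -0.  -0.1
  0.1  0.2 -1.2]
green -1 [0.5433 0.2813 0.0994 2.9534] [-2.2  5.4 -1.5  5.7  1.3 -6.5  3.5 -5.9 -1.   7.3  2.  -7.4  1.9 -8.
 -2.   7.3 -1.5]
screw -1 [ 0.5322  0.0276  0.1546 -3.2167] [ -3.8   7.5  -2.1   7.8  -1.7   1.2  -0.6   1.5  -0.5  -5.9   0.5  -7.
  -2.   16.7   5.3 -14.3   2.3]
```

Emit:
servo_tool(
  plan=[
    [-1,-0.22,-0.3,0,0,0.882,60],
    [-1,-0.22,-0.3,0,0,0.882,60],
    [-1,-0.22,-0.3,0,0,0.882,60],
    [-1,-0.22,-0.3,0,0,0.882,60],
    [-1,-0.22,-0.3,0,0,0.882,60],
    [-1,-0.22,-0.3,0,0,0.882,60],
    [-1,-0.22,-0.3,0,0,0.882,60],
    [-1,-0.22,-0.3,0,0,0.882,60],
    [-1,-0.22,-0.3,0,0,0.882,60],
    [-1,-0.22,-0.3,0,0,0.882,60],
    [-1,-0.22,-0.3,0,0,0.882,60],
    [-1,-0.22,-0.3,0,0,0.882,60],
  ],
)

```text
time: 1.5
tool_pos: [0.2873, 0.4542, 0.2526]
ee_rot: [3.141, -0.0, 1.377]
wrist_force: [-0.2, -0.4, -1.1]
width: 0.0603
finger_force: 0.0
```

Emit:
servo_tool(
  plan=[
    [-0.4,0.95,0,0,0,0,60],
    [-0.4,0.95,0,0,0,0,60],
    [-0.4,0.95,0,0,0,0,60],
  ],
)

```text
time: 1.75
tool_pos: [0.3754, 0.3949, 0.2524]
ee_rot: [3.14, 0.001, 1.381]
wrist_force: [0.3, 0.6, -0.5]
width: 0.06
finger_force: 0.0
```

Emit:
servo_tool(
  plan=[
    [-0.4,0.95,0,0,0,0,60],
    [-0.4,0.95,0,0,0,0,60],
    [-0.4,0.95,0,0,0,0,60],
    [-0.4,0.95,0,0,0,0,60],
    [-0.4,0.95,0,0,0,0,60],
  ],
)

```text
time: 2.17
tool_pos: [0.4591, 0.3389, 0.2522]
ee_rot: [-3.141, 0.0, 1.379]
wrist_force: [0.1, 0.2, -0.8]
width: 0.0597
finger_force: 0.0
```

```bash
cat >> h.py <<'E'
from scipy.spatial.transform import Rotation as Ro
def go(p,yaw):
    o=robot.get_obs();R=Ro.from_euler('xyz',o['ee_rot']);T=Ro.from_euler('xyz',[np.pi,0,yaw])
    print(o['time'],o['tool_pos'].round(4),o['ee_rot'].round(3),o['wrist_force'].round(1),round(o['width'],4),o['finger_force'])
    print("shift",(R.inv().apply(np.array(p)-o['tool_pos'])/.1).round(3),"turn",((R.inv()*T).as_rotvec()/(np.pi/2)).round(4))
E
python3 -c "
from h import *
go([.543,.281,.25],np.pi/2-.19)"
```

```text
2.1667 [0.4591 0.3389 0.2522] [-3.141  0.     1.379] [ 0.1  0.2 -0.8] 0.0597 0.0
shift [-0.408  0.934  0.021] turn [-0.0007  0.     -0.0011]
```

Emit:
servo_tool(
  plan=[
    [-0.41,0.935,0,0,0,0,60],
    [-0.41,0.935,0,0,0,0,60],
    [-0.41,0.935,0,0,0,0,60],
    [-0.41,0.935,0,0,0,0,60],
    [-0.41,0.935,0,0,0,0,60],
  ],
)

```text
time: 2.58
tool_pos: [0.5419, 0.2822, 0.2523]
ee_rot: [-3.14, -0.0, 1.381]
wrist_force: [-0.0, -0.1, 0.4]
width: 0.0601
finger_force: 0.0
```

```bash
python3 -c "
from h import *
go([.543,.281,.183],np.pi/2-.19)
a=robot.snapshot('scene')[150:270,360:520];b=robot.snapshot('top')[180:300,50:210]
im=np.hstack([cv2.resize(i,(400,300),interpolation=2) for i in(a,b)])
cv2.imwrite('pics/c1.png',cv2.cvtColor(im,4))"
```

```text
2.5833 [0.5419 0.2822 0.2523] [-3.14  -0.     1.381] [-0.  -0.1  0.4] 0.0601 0.0
shift [-0.01   0.014  0.693] turn [-0.0009 -0.0003 -0.    ]
```

View pics/c1.png

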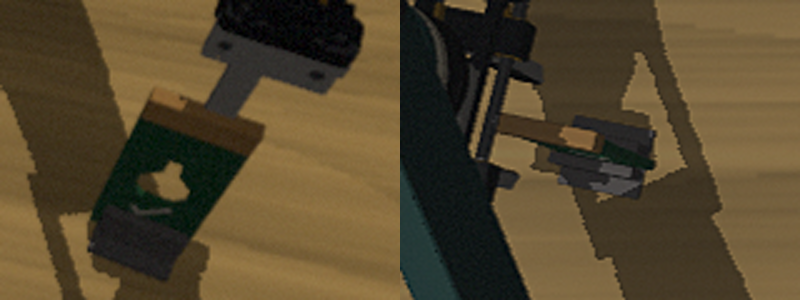

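The scene crop shows the jaws over the bar at about (205,105), and in the top crop the fingers straddle it near (500,70) and (500,180). Lowering and closing.

Emit:
servo_tool(
  plan=[
    [0,0.01,0.35,0,0,0,60],
    [0,0.01,0.7,0,0,0,60],
    [0,0.01,0.7,0,0,0,60],
    [0,0.01,0.7,0,0,0,60],
    [0,0.01,0.7,0,0,0,0],
    [0,0.01,0.7,0,0,0,0],
    [0,0.01,0.7,0,0,0,0],
    [0,0.01,0.7,0,0,0,0],
    [0,0.01,0.7,0,0,0,0],
    [0,0.01,0.7,0,0,0,0],
  ],
)

```text
time: 3.52
tool_pos: [0.544, 0.2813, 0.1834]
ee_rot: [3.14, -0.001, 1.379]
wrist_force: [-0.4, 0.0, -0.7]
width: 0.0235
finger_force: 0.0
```

Emit:
servo_tool(
  plan=[
    [0,0,0,0,0,0,0],
    [0,0,0,0,0,0,0],
    [0,0,0,0,0,0,0],
    [0,0,0,0,0,0,0],
    [0,0,0,0,0,0,0],
  ],
)

```text
time: 3.93
tool_pos: [0.5437, 0.2812, 0.1827]
ee_rot: [3.141, -0.0, 1.379]
wrist_force: [0.5, 0.1, 1.1]
width: 0.0141
finger_force: 30.0
```

Emit:
servo_tool(
  plan=[
    [0,0,-0.15,0,0,0,0],
    [0,0,-0.3,0,0,0,0],
    [0,0,-0.5,0,0,0,0],
    [0,0,-0.7,0,0,0,0],
    [0,0,-0.97,0,0,0,0],
    [0,0,-0.97,0,0,0,0],
    [0,0,-0.97,0,0,0,0],
  ],
)

```text
time: 4.52
tool_pos: [0.5441, 0.2815, 0.2804]
ee_rot: [3.139, -0.002, 1.379]
wrist_force: [-0.3, 0.1, -2.7]
width: 0.0139
finger_force: 30.0
```

```bash
python3 -c "
from h import *
yw=-.087
S=np.array([.538,.026,.15]);d=np.array([np.cos(yw),np.sin(yw),0])
go(S+.07*d+[0,0,.13],np.pi/2+yw)
a=robot.snapshot('scene')[110:230,370:530];b=robot.snapshot('top')[170:290,20:180]
im=np.hstack([cv2.resize(i,(400,300),interpolation=2) for i in(a,b)])
cv2.imwrite('pics/c2.png',cv2.cvtColor(im,4))"
```

```text
4.5167 [0.5441 0.2815 0.2804] [ 3.139e+00 -2.000e-03  1.379e+00] [-0.3  0.1 -2.7] 0.0139 29.981018006801605
shift [-2.447  1.123  0.003] turn [ 0.0016 -0.001  -0.0665]
```

View pics/c2.png

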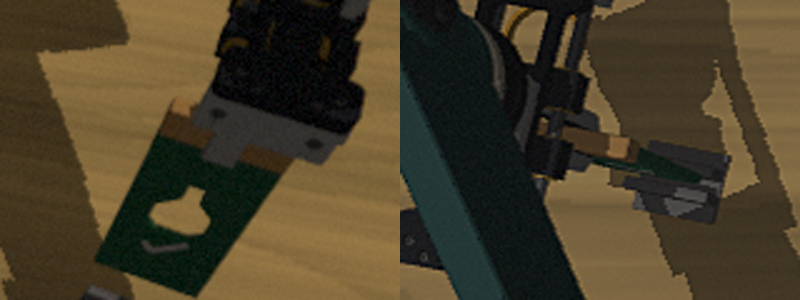

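The scene crop shows the sign clear of its holder, held squarely, keyhole at about (180,212). Carrying it round the front of the stand.

Emit:
servo_tool(
  plan=[
    [-0.2,0.24,0,0,0,0,0],
    [-0.45,0.52,0,0,0,0,0],
    [-0.7,0.8,0,0,0,0,0],
    [-0.85,0.98,0,0,0,0,0],
  ],
)

```text
time: 4.95
tool_pos: [0.6243, 0.1761, 0.2758]
ee_rot: [-3.137, 0.003, 1.377]
wrist_force: [0.5, -0.1, -2.3]
width: 0.014
finger_force: 30.0
```

Emit:
servo_tool(
  plan=[
    [-0.3,0.06,0,0,0,0,0],
    [-0.6,0.12,0,0,0,0,0],
    [-0.85,0.15,0,0,0,0,0],
  ],
)

```text
time: 5.2
tool_pos: [0.6216, 0.0906, 0.2755]
ee_rot: [-3.136, 0.002, 1.378]
wrist_force: [-0.5, 0.1, -2.0]
width: 0.0138
finger_force: 30.0
```

Emit:
servo_tool(
  plan=[
    [-0.3,0,0,0,0,-0.0665,0],
    [-0.55,0,0,0,0,-0.0665,0],
    [-0.75,0,0,0,0,-0.0665,0],
    [-0.75,0,0,0,0,-0.0665,0],
    [-0.75,0,0,0,0,-0.0665,0],
    [-0.75,0,0,0,0,-0.0665,0],
  ],
)

```text
time: 5.7
tool_pos: [0.6074, 0.0198, 0.2776]
ee_rot: [-3.139, -0.001, 1.484]
wrist_force: [-0.2, -0.5, -1.9]
width: 0.0139
finger_force: 30.0
```

```bash
python3 -c "
from h import *
yw=-.087
S=np.array([.538,.026,.15]);d=np.array([np.cos(yw),np.sin(yw),0])
go(S+.07*d+[0,0,.093],np.pi/2+yw)
a=robot.snapshot('scene')[120:300,200:440];b=robot.snapshot('top')[140:290,150:350]
im=np.hstack([cv2.resize(i,(400,300),interpolation=2) for i in(a,b)])
cv2.imwrite('pics/c3.png',cv2.cvtColor(im,4))"
```

```text
5.7 [0.6074 0.0198 0.2776] [-3.139e+00 -1.000e-03  1.484e+00] [-0.2 -0.5 -1.9] 0.0139 29.98955011367798
shift [0.001 0.004 0.346] turn [-0.002  -0.0005  0.0002]
```

View pics/c3.png

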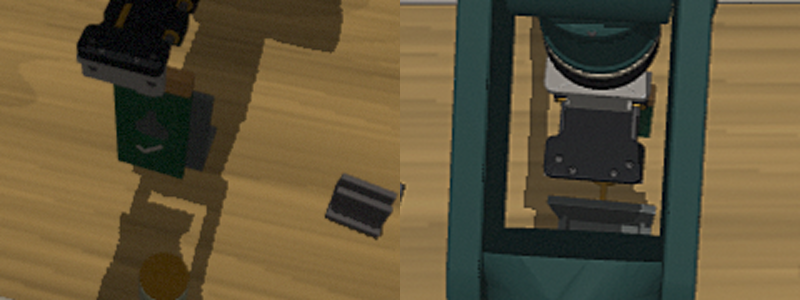

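The scene crop shows the sign in front of the stand, parallel to the panel, and the top crop shows the screw at about (605,190), in line with the gripper. Next I'll drop to hole height and move in over the screw head.

Emit:
servo_tool(
  plan=[
    [0,0,0.2,0,0,0,0],
    [0,0,0.345,0,0,0,0],
    [0,0,0.345,0,0,0,0],
    [0,-0.15,0.345,0,0,0,0],
    [0,-0.3,0.345,0,0,0,0],
    [0,-0.4,0.345,0,0,0,0],
    [0,-0.45,0.345,0,0,0,0],
    [0,-0.45,0.345,0,0,0,0],
  ],
)

```text
time: 6.47
tool_pos: [0.5626, 0.0237, 0.2461]
ee_rot: [3.14, -0.0, 1.485]
wrist_force: [-0.6, 0.3, -1.6]
width: 0.0135
finger_force: 30.0
```

```bash
python3 -c "
from h import *
yw=-.087
S=np.array([.538,.026,.15]);d=np.array([np.cos(yw),np.sin(yw),0])
go(S+[0,0,.093],np.pi/2+yw)
a=robot.snapshot('scene')[140:245,240:380]
im=cv2.resize(a,(800,600),interpolation=2)
cv2.imwrite('pics/c4.png',cv2.convertScaleAbs(cv2.cvtColor(im,4),alpha=1.8))"
```

```text
6.4667 [0.5626 0.0237 0.2461] [ 3.14  -0.     1.485] [-0.6  0.3 -1.6] 0.0135 29.9895179271698
shift [ 0.002 -0.248  0.031] turn [ 0.0011 -0.0002  0.0006]
```

View pics/c4.png

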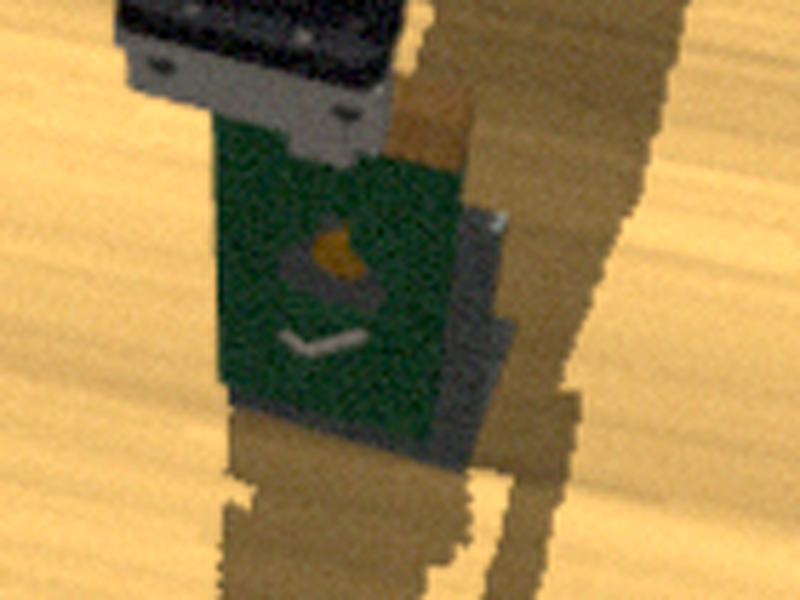

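The crop shows the screw head at about (340,252), visible inside the hole, whose centre is near (330,270). That agrees with the model, so I'll move in slowly.

Emit:
servo_tool(
  plan=[
    [0,-0.05,0.03,0,0,0,0],
    [0,-0.1,0.03,0,0,0,0],
    [0,-0.15,0.03,0,0,0,0],
    [0,-0.2,0.03,0,0,0,0],
    [0,-0.248,0.03,0,0,0,0],
    [0,-0.248,0.03,0,0,0,0],
    [0,-0.248,0.03,0,0,0,0],
  ],
)

```text
time: 7.1
tool_pos: [0.5382, 0.0253, 0.2422]
ee_rot: [3.141, -0.0, 1.484]
wrist_force: [0.2, -0.4, -2.5]
width: 0.014
finger_force: 30.0
```

```bash
python3 -c "
from h import *
yw=-.087
S=np.array([.538,.026,.15]);d=np.array([np.cos(yw),np.sin(yw),0])
go(S+[0,0,.056],np.pi/2+yw)
a=robot.snapshot('scene')[140:245,240:380]
im=cv2.resize(a,(800,600),interpolation=2)
cv2.imwrite('pics/c5.png',cv2.convertScaleAbs(cv2.cvtColor(im,4),alpha=1.8))
o=robot.get_obs();t=o['tool_pos'];w=np.array([np.sin(yw)*-1,np.cos(yw),0])
zc=t[2]-.0802
L=[S+.013*d, np.r_[t[:2],zc-.0125]+.004*d,np.r_[t[:2],zc-.0125]+.004*d+.02*w,np.r_[t[:2],zc-.0125]+.004*d-.02*w]
L+=[np.r_[t[:2],zc-.0925]+.004*d+s*.04*w for s in(1,-1)]
print(((proj('scene',L)-[240,140]+.5)*5.714-.5).round())"
```

```text
7.1 [0.5382 0.0253 0.2422] [ 3.141 -0.     1.484] [ 0.2 -0.4 -2.5] 0.014 29.98941421508789
shift [ 0.007 -0.003  0.362] turn [ 0.0005 -0.      0.    ]
[[342. 255.]
 [347. 236.]
 [403. 251.]
 [292. 221.]
 [443. 393.]
 [238. 335.]]
```

View pics/c5.png

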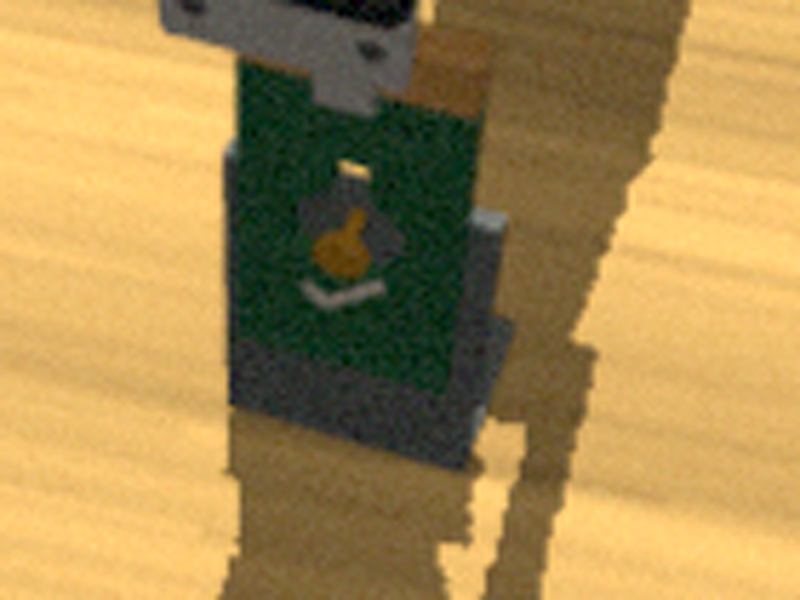

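The screw head at (340,255) is through the hole, the shank shows, and the outlines match the predictions. Sliding down.

Emit:
servo_tool(
  plan=[
    [0.007,0,0.05,0,0,0,0],
    [0.007,0,0.1,0,0,0,0],
    [0.007,0,0.15,0,0,0,0],
    [0.007,0,0.2,0,0,0,0],
    [0.007,0,0.25,0,0,0,0],
    [0.007,0,0.29,0,0,0,0],
    [0.007,0,0.32,0,0,0,0],
    [0.007,0,0.34,0,0,0,0],
    [0.007,0,0.34,0,0,0,0],
  ],
)

```text
time: 7.9
tool_pos: [0.5382, 0.026, 0.2074]
ee_rot: [-3.141, -0.0, 1.484]
wrist_force: [-0.0, -0.6, -2.0]
width: 0.0136
finger_force: 30.0
```

Emit:
servo_tool(
  plan=[
    [0,0,0.01,0,0,0,0],
    [0,0,0.02,0,0,0,0],
    [0,0,0.02,0,0,0,0],
  ],
)

```text
time: 8.15
tool_pos: [0.5384, 0.026, 0.206]
ee_rot: [3.141, -0.0, 1.484]
wrist_force: [-0.0, -1.1, -2.2]
width: 0.0135
finger_force: 30.0
```

Nearly home, and there is no contact force yet. I'll nudge down until it touches.

Emit:
servo_tool(
  plan=[
    [0,0,0.01,0,0,0,0],
    [0,0,0.015,0,0,0,0],
    [0,0,0.015,0,0,0,0],
  ],
)

```text
time: 8.4
tool_pos: [0.5386, 0.026, 0.2055]
ee_rot: [3.14, -0.0, 1.484]
wrist_force: [0.0, -0.4, 1.4]
width: 0.0139
finger_force: 30.0
```

```bash
python3 -c "
from h import *
go([.538,.026,.2057],np.pi/2-.087)
a=robot.snapshot('scene')[140:245,240:380]
im=cv2.resize(a,(800,600),interpolation=2)
cv2.imwrite('pics/c6.png',cv2.convertScaleAbs(cv2.cvtColor(im,4),alpha=1.8))"
```

```text
8.4 [0.5386 0.026  0.2055] [ 3.14  -0.     1.484] [ 0.  -0.4  1.4] 0.0139 29.99026447534561
shift [-0.    -0.006 -0.002] turn [ 0.0009 -0.0001  0.    ]
```

View pics/c6.png

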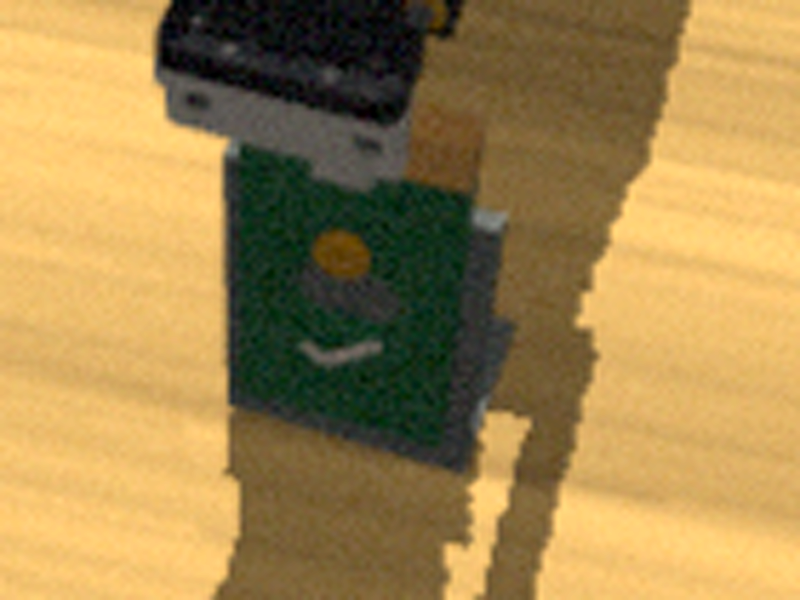

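The head at (340,255) now covers the slot, and the wrist force shows the screw carrying the weight. Releasing and backing off upward.

Emit:
servo_tool(
  plan=[
    [0,0,0,0,0,0,18],
    [0,0,0,0,0,0,22],
    [0,0,0,0,0,0,40],
    [0,0,0,0,0,0,60],
    [0,0,0,0,0,0,60],
    [0,0,0,0,0,0,60],
    [0,0,0,0,0,0,60],
    [0,0,0,0,0,0,60],
  ],
)

```text
time: 9.12
tool_pos: [0.5384, 0.026, 0.2044]
ee_rot: [-3.142, -0.0, 1.484]
wrist_force: [0.2, -0.3, -0.1]
width: 0.0582
finger_force: 0.0
```

Emit:
servo_tool(
  plan=[
    [0,0,-0.2,0,0,0,60],
    [0,0,-0.5,0,0,0,60],
    [0,0,-0.8,0,0,0,60],
    [0,0,-1,0,0,0,60],
    [0,0,-1,0,0,0,60],
    [0,0,-1,0,0,0,60],
    [0,0,-1,0,0,0,60],
    [0,0,-1,0,0,0,60],
    [0,0,-1,0,0,0,60],
    [0,0,-1,0,0,0,60],
  ],
)

```text
time: 9.95
tool_pos: [0.5379, 0.026, 0.3029]
ee_rot: [-3.139, -0.0, 1.484]
wrist_force: [-0.3, 0.5, 0.0]
width: 0.0599
finger_force: 0.0
```

```bash
python3 -c "
from h import *
go([.538,.026,.2057],np.pi/2-.087)
a=robot.snapshot('scene')[110:320,110:390]
im=cv2.resize(a,(800,600),interpolation=2)
cv2.imwrite('pics/c7.png',cv2.convertScaleAbs(cv2.cvtColor(im,4),alpha=1.8))"
```

```text
9.95 [0.5379 0.026  0.3029] [-3.139 -0.     1.484] [-0.3  0.5  0. ] 0.0599 0.0
shift [-0.     0.003  0.972] turn [-0.0018 -0.      0.    ]
```

View pics/c7.png

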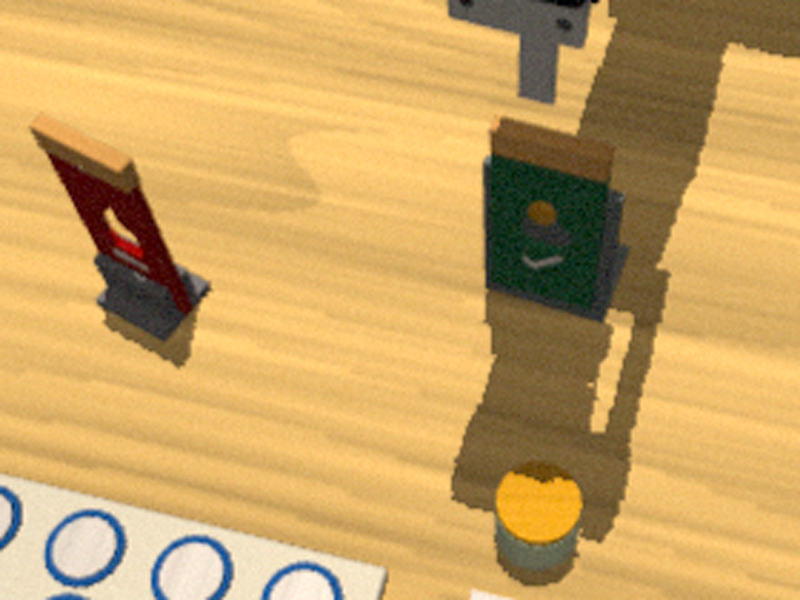

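The green sign hangs square on the screw at (545,225) with the gripper clear. The red sign and the jar have not moved.

```bash
python3 -c "
from bench import robot
print(robot.close_job())"
```

```text
the job is handed in; nothing more can be done
None
```

The green sign hangs on the brass screw with the shank fully in its slot, the gripper is clear, the red sign and jar were left untouched, and the job was handed in at about 10 s; no verdict was returned.

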